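# Stack the cup tote on the loaded fruit tote

## Robot

A 6-joint arm with a two-finger parallel gripper is mounted at the origin on a cart in front of the work surface, level with it; the furniture and walls round the work are solid. World frame = base frame: x ahead of the robot, y to its left, z up, the work surface at z = 0. Lengths are in mm, angles in rad, forces in N, time in s.
With the tool pointing down it reaches from about 300 to 775 mm from the base axis. Payload 14.6 kg.
Tool frame: the origin (TCP) lies midway between the tips of the shut fingers; the grasp point (between the pads) lies 19 mm behind it; z points along the fingers, y is the line along which they close (so a half turn about z gives the same grasp; the last joint's range is limited). The gripper opens to 94 mm and grips with 3 to 60 N. Pads are 16 mm wide; open, the fingers measure 119 mm over their backs; the gripper's body (75 mm by 177 mm) begins 78 mm behind the grasp point.
Start: joints at [-1.173, 0.3, 1.521, -0, 1.321, -0.067], TCP at [246.526, -491.644, 205.446] pointing down, gripper open.
Joint ranges: [-3.03, 3.03], [-0.79, 2.21], [0.23, 2.52], [-1.04, 4.18], [0, 3.07], [-2.55, 2.55]. Speed limits (rad/s): [2.22, 2.22, 2.57, 3.14, 3.14, 3.14].

## Interface

Orientations are given as [roll, pitch, yaw] about the fixed x, y, z axes, in that order (R = Rz(yaw) Ry(pitch) Rx(roll)).
In Python, from cell import * gives the robot as it stands. The module is installed in compiled form; this text tells all that it offers.
- The arm moves only by the tool servo_tool, never from a script. Its argument "motion" is a list of rows, each an object of numbers: "wx", "wy", "wz": the turn, a rotation vector about the tool's x, y, z in units of 2 rad (1.0 is 2 rad); "dx", "dy", "dz": the shift along the tool's x, y, z in units of 10 cm (1.0 is 10 cm); "fingers": the closure, from -1 (fully open) to 1 (shut). In form: [{"wx": .., "wy": .., "wz": .., "dx": .., "dy": .., "dz": .., "fingers": ..}, ...]. A call has 1 to 10 rows; each row is the pose to reach, as a shift and turn from the pose commanded when the call began, along the tool's axes at that moment; what a row does not reach only later rows make up. A row lasts 1/10 s, in which the tool goes at most 50 mm and 8.59 degrees, less where a joint would pass 70% of its speed; a pose out of reach is approached as far as the arm can. A call with a number of a shift or a turn outside -1 to 1 is refused whole. A call with a gripper value outside its range is refused whole. The fingers move at their own pace and stop on an object; "newtons" is the grip in N (left out, the last holds). Time passes only in rows, so rows that repeat a pose let the fingers close. It gives the time, the measured TCP pose, the force, the opening and the grip force at its end, in the units of the state.
- read_state(): the state, without advancing time (a new reading comes with each control period).
- camera(name): name is "scene" or "top" or "wrist"; returns a dict with "image" (480x640x3 uint8, red, green, blue), "fx", "fy", "cx", "cy" (pixels), "R" (3x3) and "t" (3): a world point X has camera coordinates R X + t. Camera axes: x right, y down, z forward; pixel columns grow to the right and rows downward; lengths in mm; the calibration is good to about 2 mm. A picture is of the moment at which its call begins. There is no depth.
- sign_off(): hands the job in; it is judged then, once.
Trained networks look in a picture, given as the dict that the camera call returned (one of the last four; its "shot" number tells which), for a name from the list of things; names that differ only in an ending like _2 or _b are one class to them, and where a whole thing is asked for, a point or a joint stands for the part that bears it (a point fixed in the world has none). Each returns a list of dicts, best first, with "conf" (0 to 1); they miss things now and then, are a little off and sometimes report something else, mostly with a low value. They report only what shows in the picture. A call takes as long as a camera call. They do not tell look-alikes from the thing itself.
- spot_in(query, picture): "location" ([column, row] in pixels, amid what is visible of it).
- trace(query, picture): "pixels" (480x640 bool, what is visible of it) and "location" ([column, row] in pixels, amid what is visible of it).
The state is a dict: "clock": time; "joints": joint angles; "qd": joint speeds; "effort": joint torques, N m; "eef_pos": TCP position; "eef_rot": TCP orientation; "wrist_force": force on the tool from outside, world axes, zero at the start; "moment": the same for the moment, N m; "finger_gap": finger opening in mm; "finger_force": force on a finger pad.
Only numpy, scipy, OpenCV 4.12 (cv2) and the standard library are available. Lean on these libraries where they do the work, as an engineer would, in place of code of your own. Each camera call takes 0.05 s, during which the arm holds its last target. There are 200 camera calls.

## Task

Put the loose lemon into the tote with the two limes, laying it down beside them. Then pick up the other tote, the one with the lidded cup in it, and stack it gently on the fruit tote: these totes nest when their cut-down ends face the same way, so turn it half round to face the opposite way and let it settle onto the ledges, level and clear of the fruit. Leave the fruit tote where it stands, keep the cup upright in its tote, and do not shift the two shakers.

Things in the scene. Friction and masses are not known exactly. Their poses are not given: they have to be found in the camera images.
- fruit_tote: Lower tote, loose on the worktop: open grey stack-nest tote, 200 (x) by 150 (y) by 90 mm high, 0.22 kg, holding two limes. Origin at the centre of its underside, z up, +x towards its cut-down end. 3 mm walls lean outward: outside 172 x 122 mm at the foot (edge rounded 3 mm), 186 x 136 under the rim. Floor top at z = 4 mm, 166 x 116 mm inside; mouth 180 x 130 mm.
- cup_tote: Upper tote, loose on the worktop: same shape, size, weight and frame as fruit_tote (+x towards its cut-down end). A lidded cup stands in it towards the cut-down end; about 0.36 kg together. Lift it by pinching the 10 mm rim band, best in the middle of the uncut end (-x), where no cup is in the way of a finger.
- fruit_tote_ledge (a point): Middle of one of the four stacking ledges: 58 mm along x, 58 mm along y, 76 mm up from the fruit tote's origin. They are the flat tops (20 x 14 mm) of columns inside the long walls, centred at x = +58 and -28 mm on both sides; columns stand 14 mm out of the wall, 36 mm wide at the floor. Outside is a matching channel.
- fruit_tote_center (a point): Centre of the fruit tote at the height where a tote stacked on it rests: 76 mm above its origin. A tote set in half-turned stands with its own origin here, held sideways by the rim band (flared inside at its top) with 4 mm play each way. Set in the same way round, columns slip into channels and it nests down to 33 mm or onto the contents.
- fruit_tote_front (a point): Top of the dipped rim at the middle of the fruit tote's cut-down end: 95 mm along +x, 62 mm up. Both totes have a vertical rim band 10 mm thick from 72 to 90 mm up all round, outer faces 100 mm (x) and 75 mm (y) from the centre; only the +x end dips over |y| < 48 mm, to 62 mm up over |y| < 36 mm.
- cup_tote_front (a point): The same point on the cup tote: middle of its cut-down end, 95 mm along +x, 62 mm up.
- cup_tote_back_rim (a point): Middle of the rim top at the cup tote's uncut end: 95 mm along -x from its centre, 90 mm above its underside, in the middle of the 10 mm thickness.
- lemon_center (a point): Centre of the lemon, yellow, 83 mm long (its own x) by 58 mm thick, 0.13 kg; starts lying loose on the worktop to the robot's right, centre 29 mm up.
- lemon: The same lemon; origin 29 mm below its centre as it starts, x along its length; it may roll.
- lime_a_center (a point): Centre of a lime, green, 57 x 46 x 45 mm, lying in the fruit tote towards its uncut end.
- lime_b_center (a point): Centre of the other lime, 55 x 46 x 45 mm, beside the first in the fruit tote.
- deli_cup: Round lidded plastic cup, 72 mm across, 70 mm high, 0.14 kg, standing loose in the cup tote 15 to 40 mm from its centre towards the cut-down end; origin at the centre of its underside, z up.
- salt_shaker: Bystander: clear shaker with a grey top, 44 mm across, 90 mm high, standing at the back between the totes; origin at the centre of its underside.
- chilli_shaker: Bystander: the same kind of shaker beside it, 44 mm across, 90 mm high; origin at the centre of its underside.
Mind the look-alikes: they are no part of the job. What is shaped like the part that bears lime_a_center but orange or red is not meant.

How it is judged:
By the outcome, as a careful person would: the job done as asked, in the order asked, and still so for the second after the job is handed in, with the robot touching nothing.
It also fails if it takes over 54 s, if anything falls off the work surface, if the arm or the gripper's body presses on something with over 40 N, if the wrist force passes 120 N, or if a joint passes its speed limit or range.

## Working session

There is one attempt and no reset: what is moved stays moved. The work goes in short steps, Python scripts to look and compute and a tool call to move; the robot and the scene stay as the last step left them, time stands still between calls to the robot, and variables do not carry over. Pictures are saved under pics/ and viewed, at most 10 in all, crops included, and the job is handed in when it is done.

Besides the shell and the picture viewer there is one more tool, called after "Request:" as name(argument=value, ...) on one line, values as JSON. servo_tool: Moves the arm, as the interface text tells. Its arguments: {"type":"object","properties":{"motion":{"type":"array","items":{"type":"object","properties":{"wx":{"type":"number"},"wy":{"type":"number"},"wz":{"type":"number"},"dx":{"type":"number"},"dy":{"type":"number"},"dz":{"type":"number"},"fingers":{"type":"number"}}}},"newtons":{"type":"number"}},"required":["motion"]}

```bash
mkdir -p pics; cat > h.py <<'E'
from cell import *
import numpy as np, cv2
def ray(p,uv):
    R=np.array(p["R"]);t=np.array(p["t"])
    d=R.T@np.array([(uv[0]-p["cx"])/p["fx"],(uv[1]-p["cy"])/p["fy"],1]); return -R.T@t,d
def at(p,uv,z):
    o,d=ray(p,uv); return (o+d*(z-o[2])/d[2]).round(1)
def proj(p,X):
    c=np.array(p["R"])@np.array(X,float)+np.array(p["t"]); return np.array([p["fx"]*c[0]/c[2]+p["cx"],p["fy"]*c[1]/c[2]+p["cy"]])
def save(p,n): cv2.imwrite("pics/"+n,cv2.cvtColor(p["image"],cv2.COLOR_RGB2BGR))
E
python3 - <<'E'
from h import *
s=read_state(); print({k:np.round(s[k],3).tolist() for k in s})
hs={"fruit_tote":0,"cup_tote":0,"fruit_tote_front":62,"cup_tote_front":62,"cup_tote_back_rim":90,"lemon_center":29,"lime_a_center":27,"deli_cup":74,"salt_shaker":90,"fruit_tote_ledge":76}
for n in ["top","scene"]:
    p=camera(n); save(p,n+"0.png")
    print(n,(-np.array(p["R"]).T@p["t"]).round())
    for q,z in hs.items():
        print(q,[(np.round(d["location"]).tolist(),round(d["conf"],2),at(p,d["location"],z).tolist()) for d in spot_in(q,p)[:5]])
E
```

```text
{'clock': 0.0, 'joints': [-1.173, 0.3, 1.522, -0.0, 1.321, -0.067], 'qd': [0.0, -0.002, -0.0, -0.002, 0.002, 0.0], 'effort': [-0.001, -53.181, -35.273, 0.071, 0.024, -0.0], 'eef_pos': [246.41, -491.414, 204.894], 'eef_rot': [-3.14, -0.0, 0.465], 'wrist_force': [-0.089, 0.253, -0.071], 'moment': [-0.0, 0.01, 0.033], 'finger_force': 0.0, 'finger_gap': 94.051}
top [ 487.  -32. 1381.]
fruit_tote [([220.0, 238.0], 0.64, [559.6, 259.0, 0.0])]
cup_tote [([350.0, 234.0], 0.72, [565.1, -134.5, 0.0]), ([341.0, 225.0], 0.65, [593.7, -108.0, 0.0])]
fruit_tote_front [([219.0, 238.0], 0.8, [555.8, 247.9, 62.0])]
cup_tote_front [([354.0, 238.0], 0.67, [551.8, -142.5, 62.0])]
cup_tote_back_rim [([350.0, 238.0], 0.68, [550.9, -129.1, 90.0])]
lemon_center [([438.0, 263.0], 0.64, [475.4, -394.0, 29.0])]
lime_a_center [([223.0, 294.0], 0.59, [393.0, 245.1, 27.0]), ([277.0, 288.0], 0.49, [407.7, 86.9, 27.0]), ([250.0, 241.0], 0.46, [547.7, 165.5, 27.0])]
deli_cup [([338.0, 225.0], 0.96, [588.1, -96.4, 74.0]), ([248.0, 246.0], 0.74, [533.3, 161.9, 74.0])]
salt_shaker [([291.0, 194.0], 0.57, [677.7, 37.9, 
[... 232 characters left out ...]
5, [578.2, -180.2, 0.0]), ([293.0, 342.0], 0.61, [549.0, 162.4, 0.0])]
fruit_tote_front [([270.0, 362.0], 0.86, [561.4, 242.6, 62.0])]
cup_tote_front [([338.0, 220.0], 0.57, [555.8, -134.9, 62.0])]
cup_tote_back_rim [([293.0, 341.0], 0.65, [529.4, 194.0, 90.0]), ([338.0, 219.0], 0.58, [549.5, -117.1, 90.0])]
lemon_center [([399.0, 160.0], 0.85, [483.7, -391.6, 29.0])]
lime_a_center [([345.0, 395.0], 0.92, [402.7, 241.0, 27.0]), ([368.0, 327.0], 0.77, [405.7, 83.6, 27.0]), ([292.0, 340.0], 0.76, [546.2, 170.3, 27.0])]
deli_cup [([321.0, 231.0], 0.97, [579.0, -83.2, 74.0])]
salt_shaker [([256.0, 271.0], 0.84, [667.8, 72.2, 90.0])]
fruit_tote_ledge [([272.0, 363.0], 0.81, [554.5, 248.6, 76.0])]
```

```bash
python3 - <<'E'
import cv2
a=cv2.imread("pics/top0.png")[165:325,170:480]
b=cv2.imread("pics/scene0.png")[120:440,200:440]
cv2.imwrite("pics/a.png",cv2.resize(a,None,fx=2.58,fy=2.58,interpolation=2))
cv2.imwrite("pics/b.png",cv2.resize(b,None,fx=1.87,fy=1.87,interpolation=2))
E
```

```text
(no output)
```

View pics/a.png

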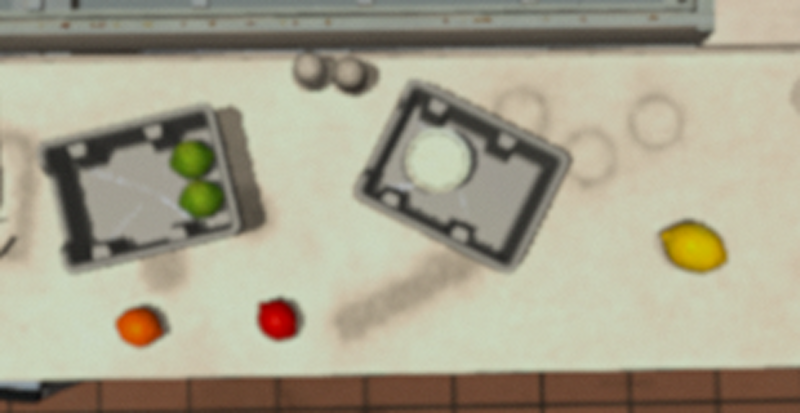

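View pics/b.png

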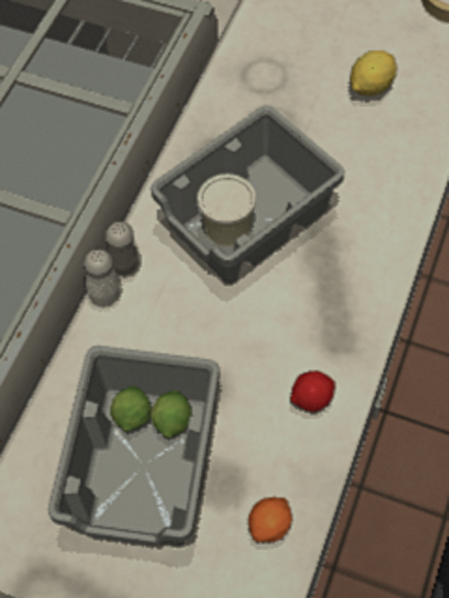

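The top view shows the fruit tote on the left, with its cut end to image left and the limes at its right end. The cup tote is in the middle, with its cut end to the upper-left, and the lemon is at about (438,262) in the full frame. The shakers are near (292,193) and (306,194). The orange and red fruit in front are the look-alikes. Next I fit the poses from the traced masks.

```bash
cat > fit.py <<'E'
from h import *
from scipy.optimize import minimize
S=4
def loop(hx,hy,z,dip=None):
    P=[(-hx,-hy,z),(hx,-hy,z)]
    if dip is not None: P+=[(hx,-48,z),(hx,-36,dip),(hx,36,dip),(hx,48,z)]
    return np.array(P+[(hx,hy,z),(-hx,hy,z)],float)
PARTS=[loop(100,75,90,62),loop(100,75,72,44),loop(86,61,0)]
def sil(p,x,y,yaw,z0=0):
    c,s=np.cos(yaw),np.sin(yaw); m=np.zeros((480*S,640*S),np.uint8)
    L=[np.array([proj(p,(x+c*a-s*b,y+s*a+c*b,z0+zz)) for a,b,zz in P])*S+S/2-.5 for P in PARTS]
    for l in L: cv2.fillPoly(m,[np.round(l).astype(np.int32)],1)
    n=len(L[0])
    for i in range(n):
        j=(i+1)%n; cv2.fillPoly(m,[np.round([L[0][i],L[0][j],L[1][j],L[1][i]]).astype(np.int32)],1)
    k=[0,1,n-2,n-1]; A=L[1][k]
    for i in range(4):
        j=(i+1)%4; cv2.fillPoly(m,[np.round([A[i],A[j],L[2][j],L[2][i]]).astype(np.int32)],1)
    return m
def solid(mask):
    c,_=cv2.findContours(mask.astype(np.uint8),cv2.RETR_EXTERNAL,cv2.CHAIN_APPROX_NONE)
    m=np.zeros(mask.shape,np.uint8); cv2.drawContours(m,[max(c,key=cv2.contourArea)],-1,1,-1); return m
def big(m): return (cv2.resize(m.astype(np.float32),None,fx=S,fy=S,interpolation=cv2.INTER_LINEAR)>.5)
def fit(views,x0,z0=0):
    def cost(v):
        c=0
        for p,B in views:
            m=sil(p,v[0],v[1],v[2]/100,z0)>0; c+=1-(m&B).sum()/(m|B).sum()
        return c/len(views)
    v0=np.array([x0[0],x0[1],x0[2]*100]); 
    r=minimize(cost,v0,method="Nelder-Mead",options=dict(initial_simplex=[v0,v0+[8,0,0],v0+[0,8,0],v0+[0,0,8]],xatol=.1,fatol=1e-5,maxiter=120))
    return np.r_[r.x[:2],np.degrees(r.x[2]/100),r.fun].round(3)
E
cat > m1.py <<'E'
from fit import *
P={n:camera(n) for n in ("top","scene")}
for q,x0 in (("fruit_tote",(555,247,1.8)),("cup_tote",(555,-135,1.1))):
    V=[]
    for n in P:
        T=trace(q,P[n]); T=[t for t in T if np.linalg.norm(at(P[n],t["location"],60)[:2]-np.array(x0[:2]))<70]
        m=solid(T[0]["pixels"])
        if q=="fruit_tote": fm=m
        V.append((P[n],big(m))); print(q,n,T[0]["conf"],m.sum(),fit(V[-1:],x0))
    print(q,"both",fit(V,x0))
for n in P:
    p=P[n]
    for q,z in (("lemon",29),("lime_a_center",27),("deli_cup",74)):
        for t in trace(q,p)[:4]:
            m=t["pixels"]; yx=np.argwhere(m)
            w=np.array([at(p,(c,r),z)[:2] for r,c in yx]); C=np.cov(w.T); e,v=np.linalg.eigh(C)
            print(n,q,round(t["conf"],2),w.mean(0).round(1),"ang",np.degrees(np.arctan2(v[1,1],v[0,1])).round(),"len",(4*np.sqrt(e)).round())
E
python3 m1.py
```

```text
fruit_tote top 0.73 3797 [5.56161e+02 2.30151e+02 1.02511e+02 2.70000e-02]
fruit_tote scene 0.94 7669 [5.57895e+02 2.31164e+02 1.02744e+02 2.80000e-02]
fruit_tote both [5.57411e+02 2.30853e+02 1.03005e+02 3.30000e-02]
cup_tote top 0.89 3595 [ 5.63555e+02 -1.21871e+02  6.31000e+01  4.10000e-02]
cup_tote scene 0.61 5554 [ 5.67324e+02 -1.24442e+02  6.26810e+01  6.10000e-02]
cup_tote both [ 5.64487e+02 -1.22663e+02  6.27100e+01  5.60000e-02]
top lemon 0.8 [ 481.6 -394.5] ang 72.0 len [59. 78.]
top lemon 0.58 [585.3 -99.7] ang 97.0 len [74. 75.]
top lemon 0.55 [556.9 250. ] ang 108.0 len [189. 227.]
top lime_a_center 0.76 [405.9  87.4] ang -141.0 len [46. 49.]
top lime_a_center 0.58 [400.2 243.6] ang 72.0 len [46. 55.]
top lime_a_center 0.54 [545.6 171. ] ang 103.0 len [39. 50.]
top lime_a_center 0.25 [557.7 248.8] ang 108.0 len [191. 235.]
top deli_cup 0.87 [582.2 -97.5] ang 149.0 len [71. 73.]
scene lemon 0.84 [ 482.5 -394.5] ang 87.0 len [63. 88.]
scene lime_a_center 0.93 [406.9  90.2] ang 52.0 len [46. 53.]
scene lime_a_center 0.78 [400.9 246.5] ang 68.0 len [46. 54.]
scene lime_a_center 0.39 [569.6 225.7] ang 106.0 len [189. 261.]
scene deli_cup 0.97 [578.1 -82. ] ang 109.0 len [ 71. 111.]
scene deli_cup 0.18 [ 474.8 -354.7] ang 88.0 len [59. 84.]
```

```bash
cat > plan.py <<'E'
# plan(waypoints [(x,y,z,yaw_deg,step_mm)], fingers): prints calls, "row: n x [dx dy dz wz]" evenly spread
from h import *
def plan(wps,start=None):
    s=read_state(); p=np.array(s["eef_pos"]); yaw=np.degrees(s["eef_rot"][2])
    if start is not None: p=np.array(start[:3],float);yaw=start[3]
    print("now",p.round(1),round(yaw,1),"rp",np.round(s["eef_rot"][:2],3),"t",s["clock"])
    for x,y,z,yt,step in wps:
        while True:
            D=np.array([x,y,z])-p; a=np.radians(yaw); dy_=yt-yaw
            L=np.array([np.cos(a)*D[0]+np.sin(a)*D[1],np.sin(a)*D[0]-np.cos(a)*D[1],-D[2]])
            n=max(np.linalg.norm(L)/step,abs(dy_)/8,1); k=min(1,99/max(abs(L).max(),1e-6),10/n)
            rows=int(np.ceil(n*k-1e-6)); l=L*k/100; w=-np.radians(dy_*k)/2
            print("to",(p+D*k).round(0),round(yaw+dy_*k,1),"|",rows,"rows| d",l.round(3),"wz",round(w,3),"per-row",(l/rows).round(4),round(w/rows,4))
            p=p+D*k; yaw+=dy_*k
            if k==1: break
E
python3 -c "
from plan import *
plan([(482,-394,130,72,45)])"
```

```text
now [ 246.5 -491.6  205.4] 26.6 rp [-3.141 -0.   ] t 1.7
to [ 338. -454.  176.] 44.3 | 3 rows| d [0.99  0.071 0.294] wz -0.154 per-row [0.33   0.0237 0.0979] -0.0514
to [ 437. -413.  145.] 63.3 | 3 rows| d [0.99  0.396 0.315] wz -0.166 per-row [0.33   0.1319 0.1051] -0.0552
to [ 482. -394.  130.] 72.0 | 2 rows| d [0.372 0.32  0.145] wz -0.076 per-row [0.1858 0.1601 0.0726] -0.0381
```

Request:
servo_tool(motion=[{"dx": 0.5, "dy": 0.035, "dz": 0.15, "wz": -0.075, "fingers": -1}, {"dx": 0.99, "dy": 0.071, "dz": 0.294, "wz": -0.154, "fingers": -1}, {"dx": 0.99, "dy": 0.071, "dz": 0.294, "wz": -0.154, "fingers": -1}])

```text
schema error: expected keys wx, wy, wz, dx, dy, dz, fingers
```

Request:
servo_tool(motion=[{"dx": 0.5, "dy": 0.2, "dz": 0.16, "wz": -0.08, "fingers": -1}, {"dx": 0.99, "dy": 0.396, "dz": 0.315, "wz": -0.166, "fingers": -1}, {"dx": 0.99, "dy": 0.396, "dz": 0.315, "wz": -0.166, "fingers": -1}])

```text
schema error: expected keys wx, wy, wz, dx, dy, dz, fingers
```

Request:
servo_tool(motion=[{"dx": 0.372, "dy": 0.32, "dz": 0.145, "wz": -0.076, "fingers": -1}, {"dx": 0.372, "dy": 0.32, "dz": 0.145, "wz": -0.076, "fingers": -1}, {"dx": 0.372, "dy": 0.32, "dz": 0.145, "wz": -0.076, "fingers": -1}])

```text
schema error: expected keys wx, wy, wz, dx, dy, dz, fingers
```

```bash
python3 - <<'E'
from plan import *
p=camera("wrist"); print((-np.array(p["R"]).T@p["t"]).round())
T=trace("lemon",p)
for t in T[:2]:
    yx=np.argwhere(t["pixels"]); w=np.array([at(p,(c,r),29)[:2] for r,c in yx]); e,v=np.linalg.eigh(np.cov(w.T))
    (c,s,a)=cv2.minAreaRect(w.astype(np.float32))
    print(round(t["conf"],2),w.mean(0).round(1),np.degrees(np.arctan2(v[1,1],v[0,1])).round(),(4*np.sqrt(e)).round(),np.round(c,1),np.round(s),a)
plan([(482,-394,10,72,40)])
E
```

```text
[ 310. -461.  385.]
now [ 246.5 -491.6  205.4] 26.6 rp [-3.142  0.   ] t 1.8
to [ 338. -454.  129.] 44.3 | 4 rows| d [0.99  0.071 0.761] wz -0.154 per-row [0.2475 0.0178 0.1902] -0.0385
to [ 437. -413.   48.] 63.3 | 4 rows| d [0.99  0.395 0.817] wz -0.166 per-row [0.2475 0.0989 0.2043] -0.0414
to [ 482. -394.   10.] 72.0 | 2 rows| d [0.372 0.32  0.376] wz -0.076 per-row [0.1858 0.1601 0.188 ] -0.0381
```

All the keys are required.

Request:
servo_tool(motion=[{"dx": 0.5, "dy": 0.035, "dz": 0.15, "wx": 0, "wy": 0, "wz": -0.075, "fingers": -1}, {"dx": 0.99, "dy": 0.071, "dz": 0.294, "wx": 0, "wy": 0, "wz": -0.154, "fingers": -1}, {"dx": 0.99, "dy": 0.071, "dz": 0.294, "wx": 0, "wy": 0, "wz": -0.154, "fingers": -1}])

```text
clock: 2.1
eef_pos: [341.3, -451.1, 174.2]
eef_rot: [-3.139, -0.001, 0.782]
wrist_force: [-0.7, 0.2, 0.3]
finger_gap: 93.6
finger_force: 0.0
```

Request:
servo_tool(motion=[{"dx": 0.5, "dy": 0.2, "dz": 0.16, "wx": 0, "wy": 0, "wz": -0.08, "fingers": -1}, {"dx": 0.99, "dy": 0.396, "dz": 0.315, "wx": 0, "wy": 0, "wz": -0.166, "fingers": -1}, {"dx": 0.99, "dy": 0.396, "dz": 0.315, "wx": 0, "wy": 0, "wz": -0.166, "fingers": -1}])

```text
clock: 2.4
eef_pos: [439.3, -410.7, 142.9]
eef_rot: [-3.14, -0.001, 1.112]
wrist_force: [-0.2, -0.2, -1.4]
finger_gap: 93.9
finger_force: 0.0
```

Request:
servo_tool(motion=[{"dx": 0.372, "dy": 0.32, "dz": 0.145, "wx": 0, "wy": 0, "wz": -0.076, "fingers": -1}, {"dx": 0.372, "dy": 0.32, "dz": 0.145, "wx": 0, "wy": 0, "wz": -0.076, "fingers": -1}, {"dx": 0.372, "dy": 0.32, "dz": 0.145, "wx": 0, "wy": 0, "wz": -0.076, "fingers": -1}])

```text
clock: 2.7
eef_pos: [481.9, -394.0, 129.8]
eef_rot: [-3.141, -0.0, 1.256]
wrist_force: [0.4, 0.1, -0.3]
finger_gap: 94.2
finger_force: 0.0
```

```bash
cat > wl.py <<'E'
from plan import *
p=camera("wrist"); print((-np.array(p["R"]).T@p["t"]).round())
T=trace("lemon",p)
for t in T[:2]:
    yx=np.argwhere(t["pixels"]); w=np.array([at(p,(c,r),29)[:2] for r,c in yx]); e,v=np.linalg.eigh(np.cov(w.T))
    print(round(t["conf"],2),w.mean(0).round(1),np.degrees(np.arctan2(v[1,1],v[0,1])).round(),(4*np.sqrt(e)).round())
plan([(482,-394,10,72,40)])
E
python3 wl.py
```

```text
[ 504. -327.  309.]
0.91 [ 483.4 -393.7] 68.0 [57. 79.]
now [ 481.2 -394.9  130.6] 71.9 rp [3.141 0.   ] t 2.8
to [ 482. -394.   32.] 72.0 | 3 rows| d [0.009 0.004 0.99 ] wz -0.001 per-row [0.0029 0.0014 0.33  ] -0.0003
to [ 482. -394.   10.] 72.0 | 1 rows| d [0.002 0.001 0.216] wz -0.0 per-row [0.0019 0.0009 0.2157] -0.0002
```

Request:
servo_tool(motion=[{"dx": 0.01, "dy": 0, "dz": 0.4, "wx": 0, "wy": 0, "wz": 0.02, "fingers": -1}, {"dx": 0.01, "dy": 0, "dz": 0.8, "wx": 0, "wy": 0, "wz": 0.02, "fingers": -1}, {"dx": 0.01, "dy": 0, "dz": 1.0, "wx": 0, "wy": 0, "wz": 0.02, "fingers": -1}])

```text
clock: 3.1
eef_pos: [480.3, -393.2, 27.6]
eef_rot: [-3.139, -0.001, 1.214]
wrist_force: [-0.6, -0.8, -0.2]
finger_gap: 94.0
finger_force: 0.0
```

Request:
servo_tool(motion=[{"dx": 0, "dy": 0, "dz": 0.18, "wx": 0, "wy": 0, "wz": 0, "fingers": -1}, {"dx": 0, "dy": 0, "dz": 0.18, "wx": 0, "wy": 0, "wz": 0, "fingers": -1}, {"dx": 0, "dy": 0, "dz": 0.18, "wx": 0, "wy": 0, "wz": 0, "fingers": 1}, {"dx": 0, "dy": 0, "dz": 0.18, "wx": 0, "wy": 0, "wz": 0, "fingers": 1}, {"dx": 0, "dy": 0, "dz": 0.18, "wx": 0, "wy": 0, "wz": 0, "fingers": 1}, {"dx": 0, "dy": 0, "dz": 0.18, "wx": 0, "wy": 0, "wz": 0, "fingers": 1}, {"dx": 0, "dy": 0, "dz": 0.18, "wx": 0, "wy": 0, "wz": 0, "fingers": 1}, {"dx": 0, "dy": 0, "dz": 0.18, "wx": 0, "wy": 0, "wz": 0, "fingers": 1}], newtons=14)

```text
clock: 3.9
eef_pos: [482.5, -393.1, 12.5]
eef_rot: [3.141, 0.0, 1.217]
wrist_force: [-0.7, 0.5, 2.3]
finger_gap: 56.0
finger_force: 13.6
```

Request:
servo_tool(motion=[{"dx": 0, "dy": 0, "dz": -0.1, "wx": 0, "wy": 0, "wz": 0, "fingers": 1}, {"dx": 0, "dy": 0, "dz": -0.3, "wx": 0, "wy": 0, "wz": 0, "fingers": 1}, {"dx": 0, "dy": 0, "dz": -0.65, "wx": 0, "wy": 0, "wz": 0, "fingers": 1}, {"dx": 0, "dy": 0, "dz": -1.0, "wx": 0, "wy": 0, "wz": 0, "fingers": 1}])

```text
clock: 4.3
eef_pos: [482.0, -392.7, 113.4]
eef_rot: [-3.141, -0.0, 1.217]
wrist_force: [0.5, 0.2, -0.7]
finger_gap: 55.9
finger_force: 13.6
```

```bash
python3 - <<'E'
from plan import *
a=np.radians(102.8); c=np.array([557.3,230.8])
for n,v in (("lime1",(546,171)),("lime2",(592,181))):
    d=np.array(v)-c; print(n,d@[np.cos(a),np.sin(a)],d@[-np.sin(a),np.cos(a)])
p=c+24*np.array([np.cos(a),np.sin(a)])
plan([(480,-392,200,69,45),(p[0],p[1],200,12.8,45)])
p=camera("wrist"); print([(t["conf"],at(p,t["location"],100)) for t in spot_in("lemon",p)[:2]])
p=camera("top"); print([(t["conf"],at(p,t["location"],22+4)) for t in spot_in("lime_a_center",p)])
E
```

```text
lime1 -55.81043336437272 24.267787861296966
lime2 -56.250170711812586 -22.804567412953617
now [ 482.  -392.7  113.4] 69.7 rp [-3.141 -0.   ] t 4.3
to [ 480. -392.  200.] 69.0 | 2 rows| d [-0.    -0.022 -0.866] wz 0.006 per-row [-0.     -0.0108 -0.4331] 0.0031
to [ 491. -290.  200.] 60.2 | 3 rows| d [ 0.99  -0.259 -0.   ] wz 0.077 per-row [ 0.33   -0.0862 -0.    ] 0.0257
to [ 503. -183.  200.] 50.8 | 3 rows| d [ 0.99 -0.43 -0.  ] wz 0.081 per-row [ 0.33   -0.1434 -0.    ] 0.0271
to [516. -66. 200.] 40.6 | 3 rows| d [ 0.99  -0.638 -0.   ] wz 0.089 per-row [ 0.33   -0.2128 -0.    ] 0.0296
to [531.  69. 200.] 28.9 | 4 rows| d [ 0.99  -0.923 -0.   ] wz 0.102 per-row [ 0.2475 -0.2308 -0.    ] 0.0255
to [545. 189. 200.] 18.5 | 3 rows| d [ 0.701 -0.99  -0.   ] wz 0.091 per-row [ 0.2336 -0.33   -0.    ] 0.0305
to [552. 254. 200.] 12.8 | 2 rows| d [ 0.275 -0.594 -0.   ] wz 0.049 per-row [ 0.1374 -0.2971 -0.    ] 0.0247
[(0.95, array([ 478.2, -401.9,  100. ]))]
[(0.73, array([403.4,  81.1,  26. ])), (0.65, array([402.6, 244.1,  26. ])), (0.53, array([544.9, 176.3,  26. ]))]
```

Request:
servo_tool(motion=[{"dx": 0, "dy": -0.01, "dz": -0.45, "wx": 0, "wy": 0, "wz": 0, "fingers": 1}, {"dx": 0.1, "dy": -0.03, "dz": -0.87, "wx": 0, "wy": 0, "wz": 0.01, "fingers": 1}, {"dx": 0.5, "dy": -0.13, "dz": -0.87, "wx": 0, "wy": 0, "wz": 0.04, "fingers": 1}, {"dx": 0.99, "dy": -0.26, "dz": -0.87, "wx": 0, "wy": 0, "wz": 0.08, "fingers": 1}])

```text
clock: 4.9
eef_pos: [491.7, -291.5, 198.3]
eef_rot: [-3.141, -0.0, 1.052]
wrist_force: [0.8, -0.3, -1.3]
finger_gap: 55.8
finger_force: 13.6
```

Request:
servo_tool(motion=[{"dx": 0.4, "dy": -0.18, "dz": 0, "wx": 0, "wy": 0, "wz": 0.03, "fingers": 1}, {"dx": 0.8, "dy": -0.35, "dz": 0, "wx": 0, "wy": 0, "wz": 0.06, "fingers": 1}, {"dx": 0.99, "dy": -0.43, "dz": 0, "wx": 0, "wy": 0, "wz": 0.081, "fingers": 1}])

```text
clock: 5.2
eef_pos: [503.0, -181.3, 197.7]
eef_rot: [-3.139, 0.0, 0.894]
wrist_force: [0.4, -0.3, -1.5]
finger_gap: 55.8
finger_force: 13.6
```

Request:
servo_tool(motion=[{"dx": 0.4, "dy": -0.25, "dz": 0, "wx": 0, "wy": 0, "wz": 0.03, "fingers": 1}, {"dx": 0.8, "dy": -0.5, "dz": 0, "wx": 0, "wy": 0, "wz": 0.06, "fingers": 1}, {"dx": 0.99, "dy": -0.638, "dz": 0, "wx": 0, "wy": 0, "wz": 0.089, "fingers": 1}])

```text
clock: 5.5
eef_pos: [515.1, -64.3, 197.6]
eef_rot: [-3.139, 0.001, 0.716]
wrist_force: [0.1, -0.3, -2.4]
finger_gap: 56.1
finger_force: 13.6
```

Request:
servo_tool(motion=[{"dx": 0.33, "dy": -0.31, "dz": 0, "wx": 0, "wy": 0, "wz": 0.034, "fingers": 1}, {"dx": 0.66, "dy": -0.62, "dz": 0, "wx": 0, "wy": 0, "wz": 0.068, "fingers": 1}, {"dx": 0.99, "dy": -0.923, "dz": 0, "wx": 0, "wy": 0, "wz": 0.102, "fingers": 1}])

```text
clock: 5.8
eef_pos: [528.9, 69.0, 197.6]
eef_rot: [-3.141, 0.002, 0.51]
wrist_force: [0.3, 0.1, -0.5]
finger_gap: 56.1
finger_force: 13.6
```

```bash
python3 - <<'E'
from plan import *
a=np.radians(102.8); c=np.array([557.3,230.8]); p=c+26*np.array([np.cos(a),np.sin(a)])
plan([(p[0],p[1],150,12.8,35),(p[0],p[1],18,12.8,35)])
E
```

```text
now [528.9  69.  197.6] 29.2 rp [-3.141e+00  2.000e-03] t 5.8
to [544. 191. 167.] 18.5 | 4 rows| d [ 0.722 -0.99   0.31 ] wz 0.093 per-row [ 0.1805 -0.2475  0.0774] 0.0233
to [552. 256. 150.] 12.8 | 2 rows| d [ 0.284 -0.596  0.167] wz 0.05 per-row [ 0.1418 -0.2981  0.0834] 0.0251
to [552. 256.  51.] 12.8 | 3 rows| d [0.   0.   0.99] wz -0.0 per-row [0.   0.   0.33] -0.0
to [552. 256.  18.] 12.8 | 1 rows| d [0.   0.   0.33] wz -0.0 per-row [0.   0.   0.33] -0.0
```

Request:
servo_tool(motion=[{"dx": 0.24, "dy": -0.33, "dz": 0, "wx": 0, "wy": 0, "wz": 0.031, "fingers": 1}, {"dx": 0.48, "dy": -0.66, "dz": 0.1, "wx": 0, "wy": 0, "wz": 0.062, "fingers": 1}, {"dx": 0.722, "dy": -0.99, "dz": 0.31, "wx": 0, "wy": 0, "wz": 0.093, "fingers": 1}])

```text
clock: 6.1
eef_pos: [544.0, 190.7, 167.5]
eef_rot: [3.142, -0.0, 0.324]
wrist_force: [0.1, -0.8, -2.4]
finger_gap: 55.7
finger_force: 13.6
```

Request:
servo_tool(motion=[{"dx": 0.15, "dy": -0.3, "dz": 0.05, "wx": 0, "wy": 0, "wz": 0.025, "fingers": 1}, {"dx": 0.284, "dy": -0.596, "dz": 0.167, "wx": 0, "wy": 0, "wz": 0.05, "fingers": 1}, {"dx": 0.284, "dy": -0.596, "dz": 0.167, "wx": 0, "wy": 0, "wz": 0.05, "fingers": 1}, {"dx": 0.284, "dy": -0.596, "dz": 0.167, "wx": 0, "wy": 0, "wz": 0.05, "fingers": 1}])

```text
clock: 6.5
eef_pos: [550.9, 254.6, 149.6]
eef_rot: [3.141, 0.003, 0.228]
wrist_force: [-0.4, -0.4, -1.8]
finger_gap: 55.8
finger_force: 13.6
```

```bash
cat > wf.py <<'E'
from fit import *
import sys
p=camera("wrist"); save(p,sys.argv[1]); s=read_state(); print(np.round(s["eef_pos"],1),s["eef_rot"][2],s["clock"])
for q,z in (("lime_a_center",26),("lemon",45)): print(q,[(round(t["conf"],2),at(p,t["location"],z)[:2].tolist()) for t in spot_in(q,p)[:4]])
E
python3 wf.py w1.png
```

```text
[551.3 254.  150.4] 0.2273914028475783 6.55
lime_a_center [(0.7, [385.8, 241.4]), (0.6, [548.9, 170.3])]
lemon [(0.64, [501.1, 243.5])]
```

View pics/w1.png

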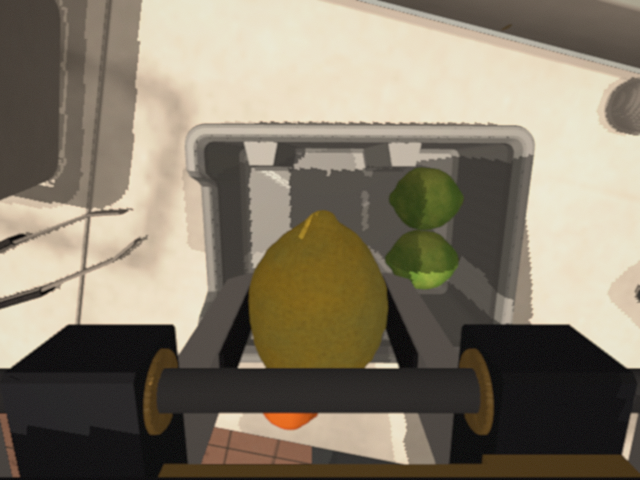

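The wrist view shows the tote square to the gripper, its far rim running from about (188,130) to (533,130). The limes are at (425,200) and (422,262), and the lemon sits between the fingers, clear of the limes. I'll check the rim model against this picture, then lower.

```bash
python3 - <<'E'
from plan import *
p=camera("wrist"); a=np.radians(102.8); R=np.array([[np.cos(a),-np.sin(a)],[np.sin(a),np.cos(a)]])
for l in [(100,-75,90),(-100,-75,90),(0,-75,90),(0,-65,90),(-90,-30,90),(-100,-30,90)]:
    print(l,proj(p,np.r_[R@l[:2]+[557.3,230.8],l[2]]).round())
q=np.array([557.3,230.8])+R@[26,0]
plan([(q[0],q[1],18,12.8,25)])
E
```

```text
(100, -75, 90) [181. 126.]
(-100, -75, 90) [537. 127.]
(0, -75, 90) [359. 127.]
(0, -65, 90) [359. 145.]
(-90, -30, 90) [510. 206.]
(-100, -30, 90) [527. 206.]
now [551.9 253.6 151.5] 12.9 rp [ 3.142 -0.   ] t 6.7
to [552. 255.  53.] 12.8 | 4 rows| d [ 0.002 -0.019  0.99 ] wz 0.001 per-row [ 0.0004 -0.0048  0.2475] 0.0002
to [552. 256.  18.] 12.8 | 2 rows| d [ 0.001 -0.007  0.345] wz 0.0 per-row [ 0.0003 -0.0033  0.1727] 0.0002
```

Request:
servo_tool(motion=[{"dx": 0, "dy": -0.01, "dz": 0.3, "wx": 0, "wy": 0, "wz": 0, "fingers": 1}, {"dx": 0, "dy": -0.02, "dz": 0.6, "wx": 0, "wy": 0, "wz": 0, "fingers": 1}, {"dx": 0, "dy": -0.02, "dz": 0.85, "wx": 0, "wy": 0, "wz": 0, "fingers": 1}, {"dx": 0, "dy": -0.02, "dz": 1.0, "wx": 0, "wy": 0, "wz": 0, "fingers": 1}])

```text
clock: 7.1
eef_pos: [550.8, 255.5, 49.7]
eef_rot: [3.141, 0.002, 0.226]
wrist_force: [-0.3, 0.6, -0.8]
finger_gap: 56.0
finger_force: 13.6
```

Request:
servo_tool(motion=[{"dx": 0, "dy": 0, "dz": 0.18, "wx": 0, "wy": 0, "wz": 0, "fingers": 1}, {"dx": 0, "dy": 0, "dz": 0.27, "wx": 0, "wy": 0, "wz": 0, "fingers": 1}, {"dx": 0, "dy": 0, "dz": 0.33, "wx": 0, "wy": 0, "wz": 0, "fingers": 1}, {"dx": 0, "dy": 0, "dz": 0.335, "wx": 0, "wy": 0, "wz": 0, "fingers": 1}, {"dx": 0, "dy": 0, "dz": 0.335, "wx": 0, "wy": 0, "wz": 0, "fingers": 1}])

```text
clock: 7.6
eef_pos: [551.7, 256.6, 18.6]
eef_rot: [-3.141, -0.001, 0.227]
wrist_force: [0.8, -1.0, -0.8]
finger_gap: 55.9
finger_force: 13.6
```

Request:
servo_tool(motion=[{"dx": 0, "dy": 0, "dz": 0.01, "wx": 0, "wy": 0, "wz": 0, "fingers": -0.3}, {"dx": 0, "dy": 0, "dz": 0.01, "wx": 0, "wy": 0, "wz": 0, "fingers": -0.4}, {"dx": 0, "dy": 0, "dz": 0.01, "wx": 0, "wy": 0, "wz": 0, "fingers": -0.4}, {"dx": 0, "dy": 0, "dz": 0.01, "wx": 0, "wy": 0, "wz": 0, "fingers": -0.4}])

```text
clock: 8.0
eef_pos: [551.4, 256.5, 17.1]
eef_rot: [-3.142, -0.0, 0.227]
wrist_force: [0.2, 1.0, -0.6]
finger_gap: 65.5
finger_force: 0.0
```

Request:
servo_tool(motion=[{"dx": 0, "dy": 0, "dz": -0.2, "wx": 0, "wy": 0, "wz": 0, "fingers": -0.4}, {"dx": 0, "dy": 0, "dz": -0.5, "wx": 0, "wy": 0, "wz": 0, "fingers": -0.4}, {"dx": 0, "dy": 0, "dz": -0.99, "wx": 0, "wy": 0, "wz": 0, "fingers": -0.4}])

```text
clock: 8.3
eef_pos: [550.0, 255.9, 114.7]
eef_rot: [3.141, 0.005, 0.227]
wrist_force: [0.4, 0.2, 0.6]
finger_gap: 65.6
finger_force: 0.0
```

Request:
servo_tool(motion=[{"dx": 0, "dy": 0.5, "dz": -0.45, "wx": 0, "wy": 0, "wz": 0, "fingers": 0}, {"dx": 0, "dy": 0.99, "dz": -0.8, "wx": 0, "wy": 0, "wz": 0, "fingers": 0}, {"dx": 0, "dy": 0.99, "dz": -0.8, "wx": 0, "wy": 0, "wz": 0, "fingers": 0}])

```text
clock: 8.6
eef_pos: [574.5, 157.9, 198.9]
eef_rot: [3.141, -0.004, 0.226]
wrist_force: [-0.2, 0.7, -0.6]
finger_gap: 47.9
finger_force: 0.0
```

```bash
python3 - <<'E'
from plan import *
p=camera("top"); save(p,"t1.png"); q=camera("scene"); save(q,"s1.png")
b=cv2.imread("pics/s1.png")[260:440,200:400]; t=cv2.imread("pics/t1.png")[190:290,170:280]
f=lambda i:cv2.resize(i,(400,int(i.shape[0]*400/i.shape[1])),interpolation=2)
b,t=f(b),f(t); o=np.zeros((max(len(b),len(t)),800,3),np.uint8); o[:len(b),:400]=b;o[:len(t),400:]=t; cv2.imwrite("pics/c1.png",o)
a=np.radians(62.9); g=np.array([564.5,-122.5])-95*np.array([np.cos(a),np.sin(a)]); print(g)
plan([(g[0],g[1],190,152.9,45)])
E
```

```text
[ 521.22323381 -207.07021644]
now [574.9 157.8 198.7] 12.8 rp [ 3.141 -0.005] t 8.7
to [559.  53. 196.] 53.2 | 6 rows| d [-0.384  0.99   0.025] wz -0.352 per-row [-0.064   0.165   0.0042] -0.0587
to [543. -59. 194.] 95.9 | 6 rows| d [-0.99   0.537  0.027] wz -0.373 per-row [-0.165   0.0895  0.0044] -0.0622
to [ 528. -160.  191.] 134.7 | 5 rows| d [-0.99  -0.252  0.024] wz -0.339 per-row [-0.198  -0.0505  0.0048] -0.0677
to [ 521. -207.  190.] 152.9 | 3 rows| d [-0.287 -0.383  0.011] wz -0.159 per-row [-0.0958 -0.1276  0.0038] -0.0529
```

View pics/c1.png

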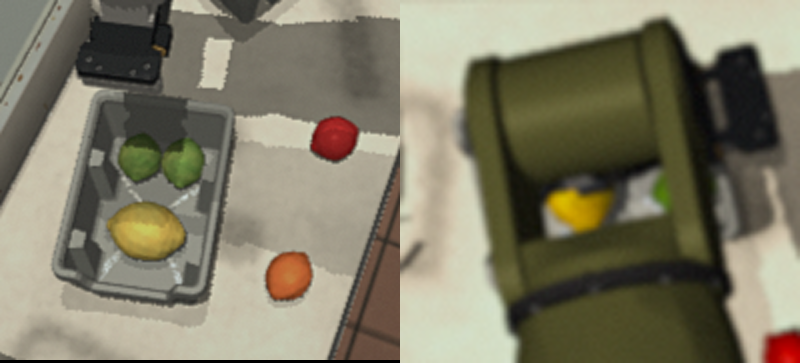

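The lemon is lying across the fruit tote beside the limes, at about (147,230) in the left crop. Now I move over the cup tote.

Request:
servo_tool(motion=[{"dx": -0.064, "dy": 0.165, "dz": 0, "wx": 0, "wy": 0, "wz": -0.06, "fingers": 0.15}, {"dx": -0.13, "dy": 0.33, "dz": 0, "wx": 0, "wy": 0, "wz": -0.12, "fingers": 0.15}, {"dx": -0.19, "dy": 0.5, "dz": 0.01, "wx": 0, "wy": 0, "wz": -0.18, "fingers": 0.15}, {"dx": -0.26, "dy": 0.66, "dz": 0.02, "wx": 0, "wy": 0, "wz": -0.24, "fingers": 0.15}, {"dx": -0.32, "dy": 0.83, "dz": 0.02, "wx": 0, "wy": 0, "wz": -0.3, "fingers": 0.15}, {"dx": -0.384, "dy": 0.99, "dz": 0.025, "wx": 0, "wy": 0, "wz": -0.352, "fingers": 0.15}])

```text
clock: 9.3
eef_pos: [557.9, 55.2, 192.3]
eef_rot: [-3.14, 0.001, 0.936]
wrist_force: [-0.3, 0.6, 0.3]
finger_gap: 40.0
finger_force: 0.0
```

Request:
servo_tool(motion=[{"dx": -0.165, "dy": 0.09, "dz": 0, "wx": 0, "wy": 0, "wz": -0.062, "fingers": 0.15}, {"dx": -0.33, "dy": 0.18, "dz": 0, "wx": 0, "wy": 0, "wz": -0.124, "fingers": 0.15}, {"dx": -0.5, "dy": 0.27, "dz": 0.01, "wx": 0, "wy": 0, "wz": -0.187, "fingers": 0.15}, {"dx": -0.66, "dy": 0.36, "dz": 0.02, "wx": 0, "wy": 0, "wz": -0.25, "fingers": 0.15}, {"dx": -0.83, "dy": 0.45, "dz": 0.02, "wx": 0, "wy": 0, "wz": -0.31, "fingers": 0.15}, {"dx": -0.99, "dy": 0.537, "dz": 0.027, "wx": 0, "wy": 0, "wz": -0.373, "fingers": 0.15}])

```text
clock: 9.9
eef_pos: [542.0, -56.3, 189.7]
eef_rot: [-3.141, -0.0, 1.683]
wrist_force: [0.8, -1.0, 0.4]
finger_gap: 39.9
finger_force: 0.0
```

Request:
servo_tool(motion=[{"dx": -0.2, "dy": -0.05, "dz": 0, "wx": 0, "wy": 0, "wz": -0.068, "fingers": 0.15}, {"dx": -0.4, "dy": -0.1, "dz": 0, "wx": 0, "wy": 0, "wz": -0.136, "fingers": 0.15}, {"dx": -0.6, "dy": -0.15, "dz": 0.01, "wx": 0, "wy": 0, "wz": -0.204, "fingers": 0.15}, {"dx": -0.8, "dy": -0.2, "dz": 0.02, "wx": 0, "wy": 0, "wz": -0.272, "fingers": 0.15}, {"dx": -0.99, "dy": -0.252, "dz": 0.024, "wx": 0, "wy": 0, "wz": -0.339, "fingers": 0.15}])

```text
clock: 10.4
eef_pos: [527.5, -157.5, 187.2]
eef_rot: [-3.141, -0.001, 2.361]
wrist_force: [0.3, -0.2, 0.8]
finger_gap: 40.0
finger_force: 0.0
```

Request:
servo_tool(motion=[{"dx": -0.1, "dy": -0.13, "dz": 0, "wx": 0, "wy": 0, "wz": -0.053, "fingers": 0.15}, {"dx": -0.2, "dy": -0.26, "dz": 0, "wx": 0, "wy": 0, "wz": -0.106, "fingers": 0.15}, {"dx": -0.287, "dy": -0.383, "dz": 0.011, "wx": 0, "wy": 0, "wz": -0.159, "fingers": 0.15}, {"dx": -0.287, "dy": -0.383, "dz": 0.011, "wx": 0, "wy": 0, "wz": -0.159, "fingers": 0.15}, {"dx": -0.287, "dy": -0.383, "dz": 0.011, "wx": 0, "wy": 0, "wz": -0.159, "fingers": 0.15}])

```text
clock: 10.9
eef_pos: [520.9, -204.1, 186.5]
eef_rot: [3.141, -0.001, 2.67]
wrist_force: [0.8, 0.9, 0.4]
finger_gap: 39.7
finger_force: 0.0
```

```bash
python3 - <<'E'
from plan import *
p=camera("wrist"); save(p,"w2.png"); im=p["image"].copy()
a=np.radians(62.9); R=np.array([[np.cos(a),-np.sin(a)],[np.sin(a),np.cos(a)]]); c=[564.5,-122.5]
for hx,hy in ((100,75),(90,65)):
    P=[proj(p,np.r_[R@l+c,90]) for l in ((hx,-hy),(-hx,-hy),(-hx,hy),(hx,hy))]
    cv2.polylines(im,[np.round(P).astype(np.int32)],False,(255,0,0),1)
cv2.imwrite("pics/w2o.png",im[:,:,::-1]); print(np.round(read_state()["joints"],2))
plan([(521.2,-207,71,152.9,45)])
E
```

```text
[-0.44  0.34  1.52  0.    1.29 -1.54]
now [ 521.1 -204.   186.7] 153.0 rp [ 3.141e+00 -1.000e-03] t 10.95
to [ 521. -207.   88.] 152.9 | 3 rows| d [-0.013 -0.022  0.99 ] wz 0.001 per-row [-0.0042 -0.0074  0.33  ] 0.0003
to [ 521. -207.   71.] 152.9 | 1 rows| d [-0.002 -0.004  0.167] wz 0.0 per-row [-0.0022 -0.0037  0.1674] 0.0001
```

View pics/w2o.png

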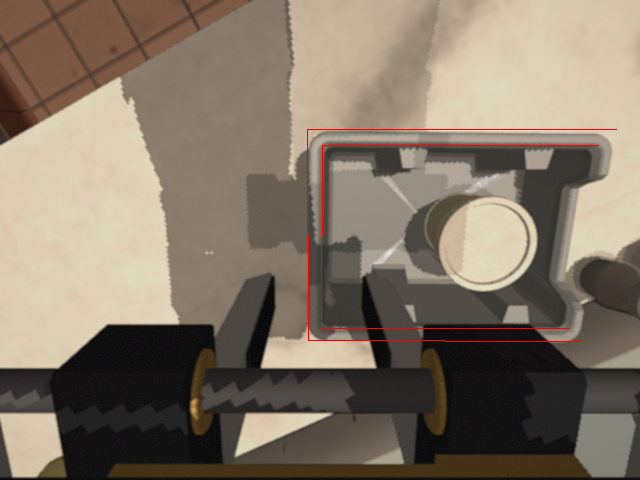

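The overlay matches the cup tote's rim to about 1 mm (outer left edge at column 309 against 308), and the fingers straddle the uncut end. I nudge by 1 mm, descend and pinch.

Request:
servo_tool(motion=[{"dx": -0.02, "dy": -0.02, "dz": 0.4, "wx": 0, "wy": 0, "wz": 0, "fingers": 0.15}, {"dx": -0.025, "dy": -0.015, "dz": 0.75, "wx": 0, "wy": 0, "wz": 0, "fingers": 0.15}, {"dx": -0.025, "dy": -0.015, "dz": 0.95, "wx": 0, "wy": 0, "wz": 0, "fingers": 0.15}, {"dx": -0.025, "dy": -0.015, "dz": 0.95, "wx": 0, "wy": 0, "wz": 0, "fingers": 0.15}])

```text
clock: 11.35
eef_pos: [521.4, -205.9, 89.5]
eef_rot: [-3.142, -0.005, 2.672]
wrist_force: [-0.8, 0.2, 0.8]
finger_gap: 39.9
finger_force: 0.0
```

```bash
python3 -c "
from plan import *
plan([(522.4,-206.6,70,152.9,45)])"
```

```text
now [ 521.4 -205.9   89.5] 153.1 rp [-3.142 -0.005] t 11.35
to [ 522. -207.   70.] 152.9 | 1 rows| d [-0.012 -0.001  0.195] wz 0.002 per-row [-0.012  -0.0012  0.1947] 0.0016
```

Request:
servo_tool(motion=[{"dx": -0.01, "dy": 0, "dz": 0.195, "wx": 0, "wy": 0, "wz": 0, "fingers": 0.15}, {"dx": -0.01, "dy": 0, "dz": 0.195, "wx": 0, "wy": 0, "wz": 0, "fingers": 0.5}, {"dx": -0.01, "dy": 0, "dz": 0.195, "wx": 0, "wy": 0, "wz": 0, "fingers": 0.7}, {"dx": -0.01, "dy": 0, "dz": 0.195, "wx": 0, "wy": 0, "wz": 0, "fingers": 1}, {"dx": -0.01, "dy": 0, "dz": 0.195, "wx": 0, "wy": 0, "wz": 0, "fingers": 1}, {"dx": -0.01, "dy": 0, "dz": 0.195, "wx": 0, "wy": 0, "wz": 0, "fingers": 1}, {"dx": -0.01, "dy": 0, "dz": 0.195, "wx": 0, "wy": 0, "wz": 0, "fingers": 1}, {"dx": -0.01, "dy": 0, "dz": 0.195, "wx": 0, "wy": 0, "wz": 0, "fingers": 1}], newtons=55)

```text
clock: 12.15
eef_pos: [523.8, -208.1, 73.7]
eef_rot: [3.141, 0.001, 2.672]
wrist_force: [-0.5, 1.4, 6.2]
finger_gap: 9.6
finger_force: 55.0
```

Request:
servo_tool(motion=[{"dx": 0, "dy": 0, "dz": -0.02, "wx": 0, "wy": 0, "wz": 0, "fingers": 1}, {"dx": 0, "dy": 0, "dz": -0.05, "wx": 0, "wy": 0, "wz": 0, "fingers": 1}, {"dx": 0, "dy": 0, "dz": -0.1, "wx": 0, "wy": 0, "wz": 0, "fingers": 1}, {"dx": 0, "dy": 0, "dz": -0.2, "wx": 0, "wy": 0, "wz": 0, "fingers": 1}, {"dx": 0, "dy": 0, "dz": -0.35, "wx": 0, "wy": 0, "wz": 0, "fingers": 1}, {"dx": 0, "dy": 0, "dz": -0.5, "wx": 0, "wy": 0, "wz": 0, "fingers": 1}, {"dx": 0, "dy": 0, "dz": -0.6, "wx": 0, "wy": 0, "wz": 0, "fingers": 1}, {"dx": 0, "dy": 0, "dz": -0.6, "wx": 0, "wy": 0, "wz": 0, "fingers": 1}])

```text
clock: 12.95
eef_pos: [523.9, -208.2, 134.3]
eef_rot: [3.142, 0.002, 2.673]
wrist_force: [-0.5, -0.1, -3.5]
finger_gap: 9.5
finger_force: 55.3
```

```bash
python3 - <<'E'
from fit import *
s=read_state(); print({k:np.round(s[k],3).tolist() for k in ("eef_pos","eef_rot","wrist_force","moment","finger_gap","finger_force","clock")})
p=camera("wrist"); q=camera("scene"); save(p,"w3.png"); save(q,"s3.png")
b=cv2.imread("pics/s3.png")[130:330,230:430]; t=cv2.imread("pics/w3.png")
o=np.zeros((400,800,3),np.uint8); o[:,:400]=cv2.resize(b,(400,400),interpolation=2); o[:300,400:]=cv2.resize(t,(400,300)); cv2.imwrite("pics/c3.png",o)
E
```

```text
{'eef_pos': [523.867, -208.243, 134.266], 'eef_rot': [3.142, 0.002, 2.673], 'wrist_force': [-0.481, -0.074, -3.535], 'moment': [-0.387, 0.063, -0.003], 'finger_gap': 9.518, 'finger_force': 55.257, 'clock': 12.95}
```

View pics/c3.png

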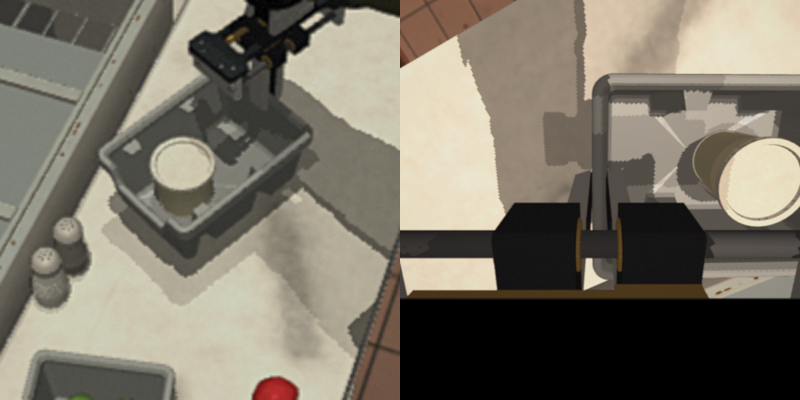

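The tote is held. In the left crop it looks level, with the cup upright inside, and the force reads 3.5 N, which fits 0.36 kg. Next I raise it and pull back towards the robot before swinging it round.

```bash
python3 - <<'E'
from plan import *
plan([(480,-208,215,153.1,20),(410,-170,225,135,20),(400,-50,225,90,22),(415,110,225,45,22),(440,250,225,13,22),(520,320,225,13,22)])
for n in("top","scene"):
    p=camera(n)
    print(n,[at(p,d["location"],60).tolist() for d in spot_in("salt_shaker",p)+spot_in("chilli_shaker",p)])
E
```

```text
now [ 523.1 -207.9  132.4] 153.1 rp [-3.142 -0.   ] t 13.05
to [ 480. -208.  215.] 153.1 | 5 rows| d [ 0.385 -0.196 -0.826] wz 0.0 per-row [ 0.0769 -0.0391 -0.1652] 0.0001
to [ 410. -170.  225.] 135.0 | 5 rows| d [ 0.796  0.022 -0.1  ] wz 0.158 per-row [ 0.1592  0.0044 -0.02  ] 0.0316
to [400. -50. 225.] 90.0 | 6 rows| d [ 0.919  0.778 -0.   ] wz 0.393 per-row [ 0.1532  0.1296 -0.    ] 0.0654
to [409.  49. 225.] 62.2 | 5 rows| d [ 0.99   0.093 -0.   ] wz 0.243 per-row [ 0.198   0.0186 -0.    ] 0.0486
to [415. 110. 225.] 45.0 | 3 rows| d [ 0.566 -0.234 -0.   ] wz 0.15 per-row [ 0.1887 -0.0781 -0.    ] 0.0499
to [436. 229. 225.] 17.8 | 6 rows| d [ 0.99 -0.69 -0.  ] wz 0.237 per-row [ 0.165 -0.115 -0.   ] 0.0395
to [440. 250. 225.] 13.0 | 1 rows| d [ 0.101 -0.19  -0.   ] wz 0.042 per-row [ 0.101  -0.1903 -0.    ] 0.0423
to [520. 320. 225.] 13.0 | 5 rows| d [ 0.937 -0.502 -0.   ] wz -0.0 per-row [ 0.1874 -0.1004 -0.    ] -0.0
top [[682.4, 40.1, 60.0], [542.9, 249.9, 60.0], [592.4, -96.9, 60.0]]
scene [[681.8, 59.6, 60.0], [565.3, -168.8, 60.0], [676.2, 12.8, 60.0], [562.8, 230.2, 60.0]]
```

Request:
servo_tool(motion=[{"dx": 0.03, "dy": -0.02, "dz": -0.08, "wx": 0, "wy": 0, "wz": 0, "fingers": 1}, {"dx": 0.1, "dy": -0.05, "dz": -0.22, "wx": 0, "wy": 0, "wz": 0, "fingers": 1}, {"dx": 0.2, "dy": -0.1, "dz": -0.42, "wx": 0, "wy": 0, "wz": 0, "fingers": 1}, {"dx": 0.3, "dy": -0.15, "dz": -0.62, "wx": 0, "wy": 0, "wz": 0, "fingers": 1}, {"dx": 0.4, "dy": -0.19, "dz": -0.83, "wx": 0, "wy": 0, "wz": 0, "fingers": 1}])

```text
clock: 13.85
eef_pos: [478.3, -206.9, 216.8]
eef_rot: [-3.142, 0.0, 2.673]
wrist_force: [0.6, 0.5, -3.2]
finger_gap: 9.6
finger_force: 55.2
```

Request:
servo_tool(motion=[{"dx": 0.12, "dy": 0, "dz": -0.05, "wx": 0, "wy": 0, "wz": 0.015, "fingers": 1}, {"dx": 0.26, "dy": 0.005, "dz": -0.08, "wx": 0, "wy": 0, "wz": 0.04, "fingers": 1}, {"dx": 0.42, "dy": 0.01, "dz": -0.1, "wx": 0, "wy": 0, "wz": 0.075, "fingers": 1}, {"dx": 0.6, "dy": 0.015, "dz": -0.1, "wx": 0, "wy": 0, "wz": 0.115, "fingers": 1}, {"dx": 0.8, "dy": 0.02, "dz": -0.1, "wx": 0, "wy": 0, "wz": 0.16, "fingers": 1}])

```text
clock: 14.35
eef_pos: [407.8, -168.6, 226.1]
eef_rot: [3.141, 0.0, 2.349]
wrist_force: [0.1, -0.1, -2.2]
finger_gap: 9.7
finger_force: 55.2
```

Request:
servo_tool(motion=[{"dx": 0.13, "dy": 0.1, "dz": 0, "wx": 0, "wy": 0, "wz": 0.05, "fingers": 1}, {"dx": 0.26, "dy": 0.2, "dz": 0, "wx": 0, "wy": 0, "wz": 0.105, "fingers": 1}, {"dx": 0.4, "dy": 0.32, "dz": 0, "wx": 0, "wy": 0, "wz": 0.16, "fingers": 1}, {"dx": 0.53, "dy": 0.43, "dz": 0, "wx": 0, "wy": 0, "wz": 0.22, "fingers": 1}, {"dx": 0.66, "dy": 0.55, "dz": 0, "wx": 0, "wy": 0, "wz": 0.28, "fingers": 1}, {"dx": 0.79, "dy": 0.66, "dz": 0, "wx": 0, "wy": 0, "wz": 0.34, "fingers": 1}, {"dx": 0.92, "dy": 0.78, "dz": 0, "wx": 0, "wy": 0, "wz": 0.393, "fingers": 1}])

```text
clock: 15.05
eef_pos: [398.7, -48.0, 226.2]
eef_rot: [3.141, -0.0, 1.562]
wrist_force: [0.3, 0.4, -3.6]
finger_gap: 9.3
finger_force: 55.2
```

Request:
servo_tool(motion=[{"dx": 0.17, "dy": 0.01, "dz": 0, "wx": 0, "wy": 0, "wz": 0.042, "fingers": 1}, {"dx": 0.34, "dy": 0.02, "dz": 0, "wx": 0, "wy": 0, "wz": 0.083, "fingers": 1}, {"dx": 0.5, "dy": 0.04, "dz": 0, "wx": 0, "wy": 0, "wz": 0.123, "fingers": 1}, {"dx": 0.66, "dy": 0.06, "dz": 0, "wx": 0, "wy": 0, "wz": 0.163, "fingers": 1}, {"dx": 0.83, "dy": 0.08, "dz": 0, "wx": 0, "wy": 0, "wz": 0.203, "fingers": 1}, {"dx": 0.99, "dy": 0.093, "dz": 0, "wx": 0, "wy": 0, "wz": 0.243, "fingers": 1}])

```text
clock: 15.65
eef_pos: [408.5, 51.0, 226.1]
eef_rot: [-3.141, -0.001, 1.077]
wrist_force: [0.7, -0.4, -3.2]
finger_gap: 9.1
finger_force: 55.2
```

```bash
python3 - <<'E'
from plan import *
s=read_state(); print(np.round(s["joints"],2),s["wrist_force"],s["finger_gap"])
plan([(415,110,225,45,22),(440,250,225,13,22),(520,320,215,13,22)])
E
```

```text
[ 0.03 -0.03  1.85  0.    1.33  0.53] [ 0.7159239  -0.37112939 -3.24674725] 9.127552965192844
now [408.5  51.  226.1] 61.7 rp [-3.141e+00 -1.000e-03] t 15.65
to [415. 110. 225.] 45.0 | 3 rows| d [ 0.55  -0.222  0.011] wz 0.146 per-row [ 0.1833 -0.0741  0.0038] 0.0487
to [436. 229. 225.] 17.8 | 6 rows| d [ 0.99 -0.69 -0.  ] wz 0.237 per-row [ 0.165 -0.115 -0.   ] 0.0395
to [440. 250. 225.] 13.0 | 1 rows| d [ 0.101 -0.19  -0.   ] wz 0.042 per-row [ 0.101  -0.1903 -0.    ] 0.0423
to [520. 320. 215.] 13.0 | 5 rows| d [ 0.937 -0.502  0.1  ] wz -0.0 per-row [ 0.1874 -0.1004  0.02  ] -0.0
```

Request:
servo_tool(motion=[{"dx": 0.17, "dy": -0.06, "dz": 0, "wx": 0, "wy": 0, "wz": 0.042, "fingers": 1}, {"dx": 0.32, "dy": -0.12, "dz": 0, "wx": 0, "wy": 0, "wz": 0.08, "fingers": 1}, {"dx": 0.44, "dy": -0.17, "dz": 0, "wx": 0, "wy": 0, "wz": 0.115, "fingers": 1}, {"dx": 0.55, "dy": -0.22, "dz": 0, "wx": 0, "wy": 0, "wz": 0.146, "fingers": 1}])

```text
clock: 16.05
eef_pos: [415.0, 109.9, 226.1]
eef_rot: [-3.141, -0.001, 0.786]
wrist_force: [0.5, -0.7, -4.0]
finger_gap: 9.2
finger_force: 55.2
```

Request:
servo_tool(motion=[{"dx": 0.15, "dy": -0.11, "dz": 0, "wx": 0, "wy": 0, "wz": 0.038, "fingers": 1}, {"dx": 0.31, "dy": -0.22, "dz": 0, "wx": 0, "wy": 0, "wz": 0.076, "fingers": 1}, {"dx": 0.48, "dy": -0.34, "dz": 0, "wx": 0, "wy": 0, "wz": 0.115, "fingers": 1}, {"dx": 0.66, "dy": -0.46, "dz": 0, "wx": 0, "wy": 0, "wz": 0.155, "fingers": 1}, {"dx": 0.83, "dy": -0.58, "dz": 0, "wx": 0, "wy": 0, "wz": 0.198, "fingers": 1}, {"dx": 0.99, "dy": -0.69, "dz": 0, "wx": 0, "wy": 0, "wz": 0.237, "fingers": 1}])

```text
clock: 16.65
eef_pos: [435.9, 229.0, 226.2]
eef_rot: [-3.141, -0.0, 0.311]
wrist_force: [-0.0, 0.5, -3.7]
finger_gap: 9.3
finger_force: 55.2
```

Request:
servo_tool(motion=[{"dx": 0.12, "dy": -0.19, "dz": 0, "wx": 0, "wy": 0, "wz": 0.03, "fingers": 1}, {"dx": 0.25, "dy": -0.32, "dz": 0.02, "wx": 0, "wy": 0, "wz": 0.042, "fingers": 1}, {"dx": 0.4, "dy": -0.42, "dz": 0.05, "wx": 0, "wy": 0, "wz": 0.042, "fingers": 1}, {"dx": 0.55, "dy": -0.52, "dz": 0.08, "wx": 0, "wy": 0, "wz": 0.042, "fingers": 1}, {"dx": 0.7, "dy": -0.62, "dz": 0.1, "wx": 0, "wy": 0, "wz": 0.042, "fingers": 1}, {"dx": 0.85, "dy": -0.7, "dz": 0.1, "wx": 0, "wy": 0, "wz": 0.042, "fingers": 1}, {"dx": 0.95, "dy": -0.75, "dz": 0.1, "wx": 0, "wy": 0, "wz": 0.042, "fingers": 1}, {"dx": 0.95, "dy": -0.75, "dz": 0.1, "wx": 0, "wy": 0, "wz": 0.042, "fingers": 1}])

```text
clock: 17.45
eef_pos: [503.5, 329.3, 215.7]
eef_rot: [-3.141, 0.0, 0.231]
wrist_force: [-0.7, -0.1, -2.7]
finger_gap: 9.5
finger_force: 55.2
```

```bash
python3 - <<'E'
from plan import *
s=read_state(); print(np.round(s["joints"],2),s["wrist_force"],s["moment"],s["finger_gap"])
plan([(536.3,323.4,200,13,22)])
p=camera("wrist"); im=p["image"].copy(); save(p,"w4.png")
# overlay: held tote (blue), level, from TCP; fruit tote (red)
def draw(c,yaw,z0,col):
    a=np.radians(yaw);R=np.array([[np.cos(a),-np.sin(a)],[np.sin(a),np.cos(a)]])
    for hx,hy in ((100,75),(90,65)):
        P=[proj(p,np.r_[R@l+c,z0+90]) for l in ((hx,-hy),(-hx,-hy),(-hx,hy),(hx,hy))]
        cv2.polylines(im,[np.round(P).astype(np.int32)],False,col,1)
e=s["eef_pos"]; y=np.degrees(s["eef_rot"][2])-90; u=np.array([np.cos(np.radians(y)),np.sin(np.radians(y))])
draw(np.array(e[:2])+95*u,y,e[2]-73.7,(0,0,255)); draw(np.array([557.3,230.8]),102.8,0,(255,0,0))
q=camera("scene"); save(q,"s4.png")
o=np.zeros((600,640,3),np.uint8); cv2.imwrite("pics/w4o.png",im[:,:,::-1])
o=np.zeros((480,800,3),np.uint8); o[:360,:480]=cv2.resize(im[:,:,::-1],(480,360),interpolation=3); o[:,480:]=cv2.resize(q["image"][220:460,190:350,::-1],(320,480),interpolation=2); cv2.imwrite("pics/c4.png",o)
E
```

```text
[0.52 0.41 1.35 0.   1.38 1.86] [-0.65512684 -0.09347112 -2.73936302] [ 0.35075359  0.17433895 -0.12565365] 9.521604696500997
now [503.5 329.3 215.7] 13.2 rp [-3.141  0.   ] t 17.45
to [536. 323. 200.] 13.0 | 2 rows| d [0.306 0.133 0.157] wz 0.002 per-row [0.153  0.0663 0.0785] 0.0011
```

View pics/c4.png

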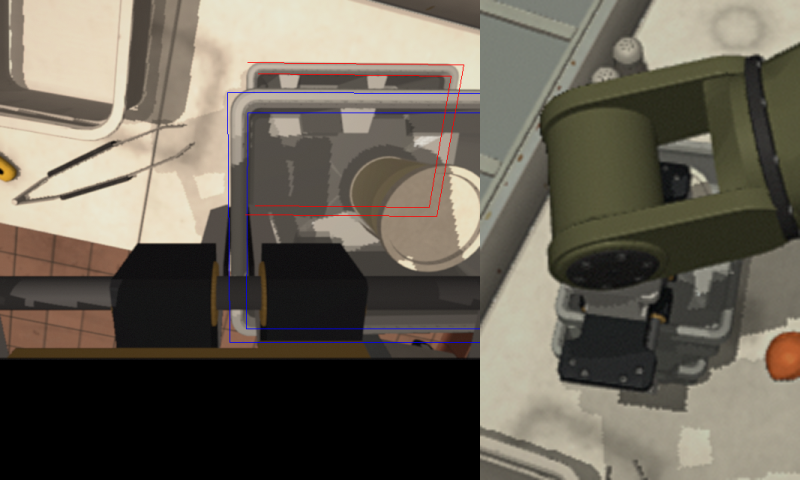

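The wrist view shows the held tote (blue model) above the fruit tote (red model), both within a few pixels of their real rims, with the cup upright. I zoom in to quantify the offsets.

```bash
python3 - <<'E'
import cv2
im=cv2.imread("pics/w4o.png")[75:240,295:555]; cv2.imwrite("pics/z4.png",cv2.resize(im,None,fx=3,fy=3,interpolation=cv2.INTER_NEAREST))
E
```

```text
(no output)
```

View pics/z4.png

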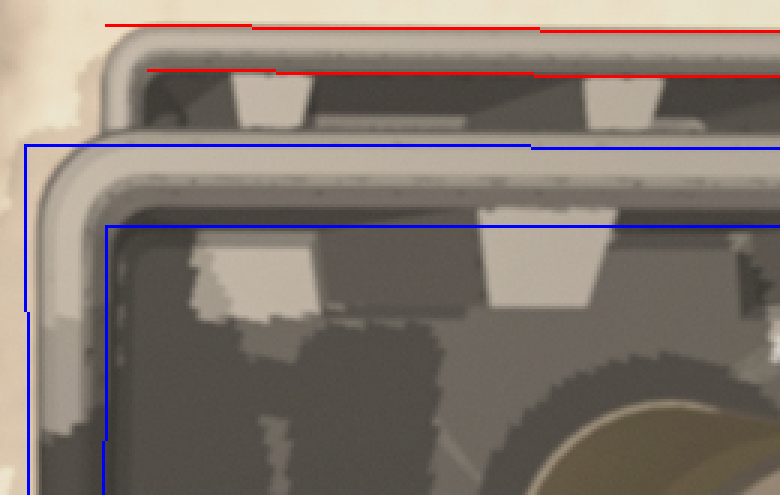

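Request:
servo_tool(motion=[{"dx": 0.08, "dy": 0.03, "dz": 0.03, "wx": 0, "wy": 0, "wz": 0, "fingers": 1}, {"dx": 0.2, "dy": 0.08, "dz": 0.1, "wx": 0, "wy": 0, "wz": 0, "fingers": 1}, {"dx": 0.287, "dy": 0.126, "dz": 0.2, "wx": 0, "wy": 0, "wz": 0.002, "fingers": 1}, {"dx": 0.287, "dy": 0.126, "dz": 0.28, "wx": 0, "wy": 0, "wz": 0.002, "fingers": 1}, {"dx": 0.287, "dy": 0.126, "dz": 0.36, "wx": 0, "wy": 0, "wz": 0.002, "fingers": 1}, {"dx": 0.287, "dy": 0.126, "dz": 0.4, "wx": 0, "wy": 0, "wz": 0.002, "fingers": 1}, {"dx": 0.287, "dy": 0.126, "dz": 0.4, "wx": 0, "wy": 0, "wz": 0.002, "fingers": 1}])

```text
clock: 18.25
eef_pos: [533.6, 323.1, 174.9]
eef_rot: [3.141, 0.001, 0.227]
wrist_force: [-0.1, -0.3, -4.0]
finger_gap: 9.2
finger_force: 55.2
```

```bash
cat > ov.py <<'E'
from plan import *
import sys
s=read_state(); print("wf",np.round(s["wrist_force"],1),"m",np.round(s["moment"],2))
plan([(534.3,323.6,150,13,22)])
p=camera("wrist"); im=cv2.resize(p["image"],None,fx=3,fy=3,interpolation=cv2.INTER_CUBIC)
def draw(c,yaw,z0,col):
    a=np.radians(yaw);R=np.array([[np.cos(a),-np.sin(a)],[np.sin(a),np.cos(a)]])
    for hx,hy in ((100,75),(90,65)):
        P=[proj(p,np.r_[R@l+c,z0+90]) for l in ((hx,-hy),(-hx,-hy),(-hx,hy),(hx,hy))]
        cv2.polylines(im,[np.round(np.array(P)*3+1).astype(np.int32)],False,col,1)
e=s["eef_pos"]; y=np.degrees(s["eef_rot"][2])-90; r=np.radians(y); u=np.array([np.cos(r),np.sin(r)]); v=np.array([-u[1],u[0]])
draw(np.array(e[:2])+95.5*u+2*v,y,e[2]-73.7,(0,0,255)); draw(np.array([557.3,230.8]),102.8,0,(255,0,0))
cv2.imwrite("pics/"+sys.argv[1],im[225:825,850:1650,::-1])
E
python3 ov.py z5.png
```

```text
wf [-0.1 -0.3 -4. ] m [0.35 0.14 0.02]
now [533.6 323.1 174.9] 13.0 rp [3.141e+00 1.000e-03] t 18.25
to [534. 324. 150.] 13.0 | 2 rows| d [ 0.008 -0.004  0.249] wz 0.0 per-row [ 0.0042 -0.0018  0.1246] 0.0
```

View pics/z5.png

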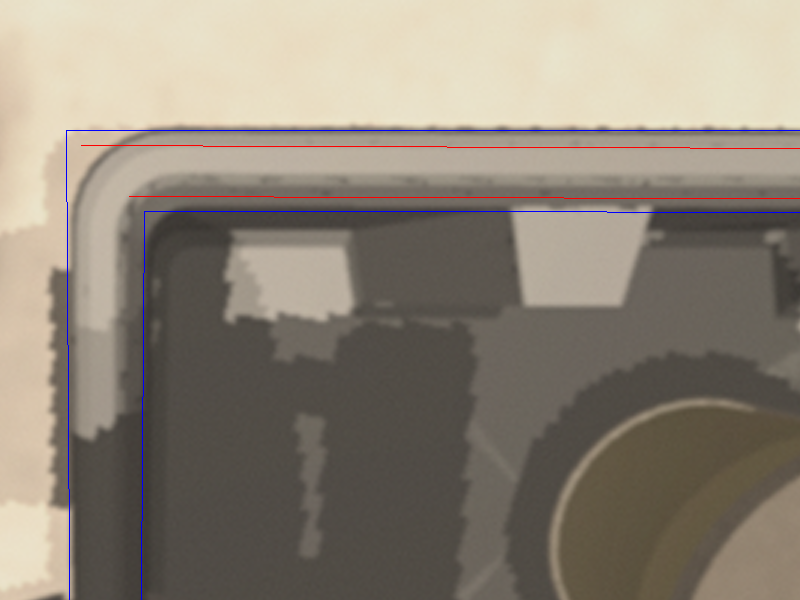

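The held model now lies on the observed rim (outer edge at row 130, left edge at column 70). I lower slowly and watch the force.

Request:
servo_tool(motion=[{"dx": 0.008, "dy": -0.004, "dz": 0.04, "wx": 0, "wy": 0, "wz": 0, "fingers": 1}, {"dx": 0.008, "dy": -0.004, "dz": 0.08, "wx": 0, "wy": 0, "wz": 0, "fingers": 1}, {"dx": 0.008, "dy": -0.004, "dz": 0.11, "wx": 0, "wy": 0, "wz": 0, "fingers": 1}, {"dx": 0.008, "dy": -0.004, "dz": 0.14, "wx": 0, "wy": 0, "wz": 0, "fingers": 1}, {"dx": 0.008, "dy": -0.004, "dz": 0.14, "wx": 0, "wy": 0, "wz": 0, "fingers": 1}])

```text
clock: 18.8
eef_pos: [534.5, 323.5, 161.1]
eef_rot: [3.141, 0.001, 0.227]
wrist_force: [0.1, -0.7, -3.9]
finger_gap: 9.6
finger_force: 55.2
```

Request:
servo_tool(motion=[{"dx": 0, "dy": 0, "dz": 0.02, "wx": 0, "wy": 0, "wz": 0, "fingers": 1}, {"dx": 0, "dy": 0, "dz": 0.04, "wx": 0, "wy": 0, "wz": 0, "fingers": 1}, {"dx": 0, "dy": 0, "dz": 0.06, "wx": 0, "wy": 0, "wz": 0, "fingers": 1}, {"dx": 0, "dy": 0, "dz": 0.06, "wx": 0, "wy": 0, "wz": 0, "fingers": 1}])

```text
clock: 19.2
eef_pos: [534.6, 323.6, 155.3]
eef_rot: [3.142, 0.0, 0.227]
wrist_force: [-0.3, -0.3, -3.3]
finger_gap: 9.2
finger_force: 55.2
```

Request:
servo_tool(motion=[{"dx": 0, "dy": 0, "dz": 0.01, "wx": 0, "wy": 0, "wz": 0, "fingers": 1}, {"dx": 0, "dy": 0, "dz": 0.02, "wx": 0, "wy": 0, "wz": 0, "fingers": 1}, {"dx": 0, "dy": 0, "dz": 0.03, "wx": 0, "wy": 0, "wz": 0, "fingers": 1}, {"dx": 0, "dy": 0, "dz": 0.035, "wx": 0, "wy": 0, "wz": 0, "fingers": 1}, {"dx": 0, "dy": 0, "dz": 0.035, "wx": 0, "wy": 0, "wz": 0, "fingers": 1}])

```text
clock: 19.7
eef_pos: [534.8, 323.7, 152.3]
eef_rot: [-3.141, -0.0, 0.227]
wrist_force: [0.8, 0.8, -1.3]
finger_gap: 9.4
finger_force: 55.1
```

```bash
python3 -c "
from h import *
s=read_state(); print(s['eef_pos'],s['wrist_force'],s['moment'])"
```

```text
[534.75070422 323.70759378 152.29817401] [ 0.84059667  0.76138117 -1.31712144] [ 0.4267831   0.15247264 -0.00824199]
```

Request:
servo_tool(motion=[{"dx": 0, "dy": 0, "dz": 0.01, "wx": 0, "wy": 0, "wz": 0, "fingers": 1}, {"dx": 0, "dy": 0, "dz": 0.015, "wx": 0, "wy": 0, "wz": 0, "fingers": 1}, {"dx": 0, "dy": 0, "dz": 0.015, "wx": 0, "wy": 0, "wz": 0, "fingers": 1}])

```text
clock: 20.0
eef_pos: [534.8, 323.8, 150.9]
eef_rot: [-3.141, -0.001, 0.227]
wrist_force: [-0.2, 2.0, 1.3]
finger_gap: 9.2
finger_force: 55.0
```

```bash
python3 - <<'E'
from h import *
s=read_state(); print(s['eef_pos'],s['wrist_force'],s['moment'])
q=camera("scene"); save(q,"s6.png"); p=camera("wrist"); save(p,"w6.png")
s=read_state(); print(s['wrist_force'],s['moment'])
E
```

```text
[534.76985595 323.84539885 150.9150392 ] [-0.2485643   1.99063464  1.26707519] [ 0.52450686  0.12748633 -0.03975435]
[0.03449345 2.23090834 1.43141319] [0.62679686 0.20085622 0.01039578]
```

Contact came at about the expected height, so the tote is on the ledges. I release gently, back off straight up, then check.

Request:
servo_tool(motion=[{"dx": 0, "dy": 0, "dz": 0, "wx": 0, "wy": 0, "wz": 0, "fingers": 1}, {"dx": 0, "dy": 0, "dz": 0, "wx": 0, "wy": 0, "wz": 0, "fingers": 1}], newtons=5)

```text
clock: 20.3
eef_pos: [534.8, 323.7, 150.8]
eef_rot: [-3.141, -0.0, 0.227]
wrist_force: [-0.1, 2.8, 1.7]
finger_gap: 10.1
finger_force: 5.0
```

Request:
servo_tool(motion=[{"dx": 0, "dy": 0, "dz": 0, "wx": 0, "wy": 0, "wz": 0, "fingers": 0.75}, {"dx": 0, "dy": 0, "dz": 0, "wx": 0, "wy": 0, "wz": 0, "fingers": 0.6}, {"dx": 0, "dy": 0, "dz": 0, "wx": 0, "wy": 0, "wz": 0, "fingers": 0.5}, {"dx": 0, "dy": 0, "dz": 0, "wx": 0, "wy": 0, "wz": 0, "fingers": 0.5}])

```text
clock: 20.7
eef_pos: [534.7, 323.4, 150.6]
eef_rot: [3.141, 0.0, 0.227]
wrist_force: [0.2, 0.0, 1.7]
finger_gap: 23.2
finger_force: 0.0
```

Request:
servo_tool(motion=[{"dx": 0, "dy": 0, "dz": -0.1, "wx": 0, "wy": 0, "wz": 0, "fingers": 0.5}, {"dx": 0, "dy": 0, "dz": -0.3, "wx": 0, "wy": 0, "wz": 0, "fingers": 0.5}, {"dx": 0, "dy": 0, "dz": -0.6, "wx": 0, "wy": 0, "wz": 0, "fingers": 0.5}, {"dx": 0, "dy": 0, "dz": -0.95, "wx": 0, "wy": 0, "wz": 0, "fingers": 0.5}])

```text
clock: 21.1
eef_pos: [534.4, 323.4, 246.8]
eef_rot: [3.141, 0.001, 0.227]
wrist_force: [0.2, -0.1, -0.3]
finger_gap: 23.5
finger_force: 0.0
```

Request:
servo_tool(motion=[{"dx": -0.4, "dy": -0.2, "dz": -0.2, "wx": 0, "wy": 0, "wz": 0, "fingers": 0.5}, {"dx": -0.8, "dy": -0.5, "dz": -0.4, "wx": 0, "wy": 0, "wz": 0, "fingers": 0.5}, {"dx": -1.0, "dy": -0.6, "dz": -0.4, "wx": 0, "wy": 0, "wz": 0, "fingers": 0.5}, {"dx": -1.0, "dy": -0.6, "dz": -0.4, "wx": 0, "wy": 0, "wz": 0, "fingers": 0.5}])

```text
clock: 21.5
eef_pos: [421.6, 360.7, 287.9]
eef_rot: [-3.14, -0.003, 0.23]
wrist_force: [-0.5, -0.8, 0.0]
finger_gap: 23.4
finger_force: 0.0
```

Request:
servo_tool(motion=[{"dx": -0.4, "dy": -0.2, "dz": 0, "wx": 0, "wy": 0, "wz": 0, "fingers": 0.5}, {"dx": -0.8, "dy": -0.4, "dz": 0, "wx": 0, "wy": 0, "wz": 0, "fingers": 0.5}, {"dx": -1.0, "dy": -0.5, "dz": 0, "wx": 0, "wy": 0, "wz": 0, "fingers": 0.5}, {"dx": -1.0, "dy": -0.5, "dz": 0, "wx": 0, "wy": 0, "wz": 0, "fingers": 0.5}])

```text
clock: 21.9
eef_pos: [313.8, 386.3, 286.5]
eef_rot: [-3.141, -0.001, 0.229]
wrist_force: [0.5, -0.2, 0.7]
finger_gap: 23.4
finger_force: 0.0
```

```bash
python3 - <<'E'
from h import *
q=camera("scene"); p=camera("top"); out=[]
for c,(r0,r1,c0,c1) in ((q,(220,420,190,390)),(p,(180,300,160,280))):
    im=cv2.resize(c["image"],None,fx=4,fy=4,interpolation=cv2.INTER_CUBIC)
    for yaw,z0,col in ((-77.2,76,(0,0,255)),(102.8,0,(255,0,0))):
        a=np.radians(yaw);R=np.array([[np.cos(a),-np.sin(a)],[np.sin(a),np.cos(a)]])
        P=[proj(c,np.r_[R@l+[557.3,230.8],z0+90]) for l in ((100,-75),(-100,-75),(-100,75),(100,75))]
        cv2.polylines(im,[np.round(np.array(P)*4+1.5).astype(np.int32)],True,col,1)
    out.append(cv2.resize(im[r0*4:r1*4,c0*4:c1*4,::-1],(400,400) if c is p else (400,400),interpolation=cv2.INTER_AREA))
cv2.imwrite("pics/f.png",cv2.resize(np.hstack(out),(800,400)))
print(read_state()["clock"])
E
```

```text
22.0
```

View pics/f.png

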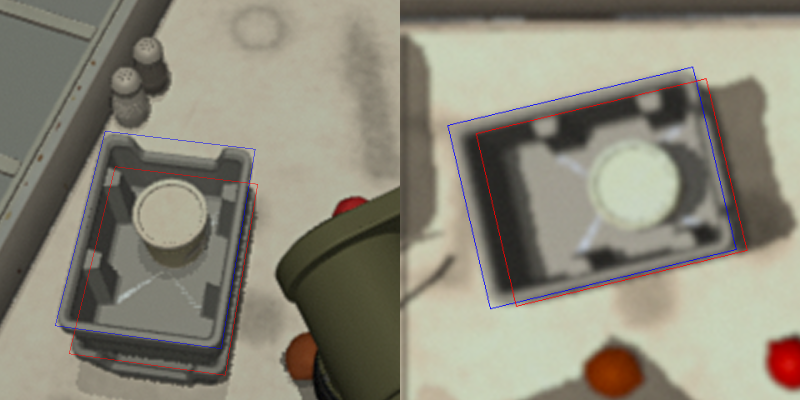

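The stacked tote matches the level model with its base at 76 mm in both views: scene near edge at (57,325)–(222,347), far edge at (107,132)–(254,150). The cup is upright, the shakers look untouched, and the gripper is clear.

```bash
python3 -c "
from cell import *
print(sign_off())"
```

```text
the job is handed in; nothing more can be done
None
```

I handed the job in at about 22 s: the lemon lies beside the limes, and the cup tote sits half-turned and level on the fruit tote with its cup upright. The final pictures match that, and the shakers look undisturbed.

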